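Shut and load the barrel-ring magazine

ROBOT

A 6-joint arm with a two-finger parallel gripper is mounted at the origin on the work surface. World frame = base frame: x ahead of the robot, y to its left, z up, the work surface at z = 0. Lengths are in m, angles in degrees, forces in N, time in s.
With the tool pointing down it reaches from about 0.4 to 0.825 m from the base axis. Payload 7 kg.
Tool frame: the origin (TCP) lies at the very end of the fingers, on their centre line; the grasp point (between the pads) lies 19 mm behind it; y points along the fingers, x is the direction in which the jaws open and shut, and the axes are right-handed (so a half turn about y gives the same grasp; the last joint's range is limited). The gripper opens to 88 mm and grips with 3 to 60 N. Pads are 19 mm wide; open, the fingers measure 130 mm over their backs; the gripper's body (78 mm by 193 mm) begins 47 mm behind the grasp point.
Start: joints at [-58.207, 20.546, 0.682, 0, -70.136, -16.507], TCP at [0.178, -0.651, 0.227] pointing down, gripper open.
Joint ranges: [-176.03, 176.03], [-82.01, 121.73], [-58.28, 71.71], [-173.87, 95.51], [-174.79, -0.11], [-173.66, 173.66]. Speed limits (degrees/s): [136.94, 136.94, 172.46, 180, 180, 180].

INTERFACE

Orientations are given as [roll, pitch, yaw] about the fixed x, y, z axes, in that order (R = Rz(yaw) Ry(pitch) Rx(roll)).
In Python, from plant import ctrl gives the robot as it stands.
- The arm moves only by the shell command python3 -m crank 'ROWS'. ROWS is JSON, a list that holds one entry, the list of rows, each a list of 5 numbers: the closure, from -1 (fully open) to 1 (shut), then the shift along the tool's x, y, z in mm, then the turn about the tool's y in rad. In form: [[[claw, x, y, z, turn], ...]]. A call has 1 to 12 rows; each row is the pose to reach, as a shift and turn from the pose commanded when the call began, along the tool's axes at that moment; what a row does not reach only later rows make up. A row lasts 1/8 s, in which the tool goes at most 62.5 mm and 10.7 degrees, less where a joint would pass 70% of its speed; a pose out of reach is approached as far as the arm can. A call with a gripper value outside its range is refused whole. The fingers move at their own pace and stop on an object; the grip force is fixed at half the most. Time passes only in rows, so rows that repeat a pose let the fingers close. It gives the time, the measured TCP pose, the force and the opening at its end, in the units of the state.
- ctrl.get_obs(): the state, without advancing time (a new reading comes with each control period).
- ctrl.snapshot(name): name is "scene" or "top" or "wrist"; returns the picture (480x640x3 uint8, red, green, blue); there is no depth.
- ctrl.camera_model(name): a dict with "fx", "fy", "cx", "cy" (pixels), "origin" and "orientation" of the camera in the world; the wrist camera has in their place "hand_eye" (4x4, takes a point from camera to tool coordinates, whose origin is the TCP and whose axes are the tool frame's). Camera axes: x right, y down, z forward; pixel columns grow to the right and rows downward; lengths in m; the calibration is good to about 2 mm. The wrist camera is an equidistant fisheye: a pixel r from the principal point sees the ray r / f radians off the axis. A picture is of the moment at which its call begins: read the wrist's pose just before it. camera_model takes no time and is no camera call.
- ctrl.close_job(): hands the job in, once; it reports no verdict.
Trained networks look in the newest picture that a camera, given by its name, has taken for a name from the list of things; names that differ only in an ending like _2 or _b are one class to them, and where a whole thing is asked for, a point or a joint stands for the part that bears it (a point fixed in the world has none). Each returns a list of dicts, best first, with "confidence" (0 to 1); they miss things now and then, are a little off and sometimes report something else, mostly with a low value. They report only what shows in the picture. A call takes as long as a camera call. They do not tell look-alikes from the thing itself.
- ctrl.find_in(camera, name): "extent" ([left, top, width, height] in pixels, round what is visible of it).
The state is a dict: "clock": time; "joint_pos": joint angles; "qvel": joint speeds; "tau": joint torques, N m; "tool_pos": TCP position; "orientation": TCP orientation; "force": force on the tool from outside, world axes, zero at the start; "moment": the same for the moment, N m; "opening": finger opening in m.
Only numpy, scipy, OpenCV 4.12 (cv2) and the standard library are available. Lean on these libraries where they do the work, as an engineer would, in place of code of your own. Each camera call takes 0.05 s, during which the arm holds its last target.

TASK

Push the brass gate of the ring magazine shut under the green glass tube until the red spring catch clicks up behind it, but press no further than needed so that the rubber buffer is not crushed. Then drop the brass ring and after it the steel ring flat into the tube, so that they form one column on the shut gate, and leave the anvil, key dish, going barrel and glass dome where they are.

Things in the scene. Friction and masses are not known exactly. Their poses are not given: they have to be found in the camera images.
- magazine: Grey fixed ring magazine, 110 mm wide (x), 310 mm long (y), standing on the bench; origin at bench level. Its yaw varies; the gate slides shut towards its +y. The glass tube's axis is at y = +80 mm, the hood (top 70 mm high) at the +y end. A brass cross bar, 69 mm high, lies at y = +34 mm. Hidden inside, catch and buffer together sit up to 11 mm either way along y from start to start
- tube_mouth (a point): Centre of the round mouth of the upright green glass tube, 124 mm over the bench; axes as the magazine's. Bore 66 mm; over its top 12 mm the mouth flares to a bore of 78 mm (86 mm outside). Smooth, slippery glass. The tube is open at the foot: only the shut gate, whose top is 66 mm below the mouth, holds rings up
- gate_push (a point): Centre of the rear (-y) face of the upright brass push plate on the gate, 75.5 mm over the bench; axes as the magazine's; moves with the gate. Plate 44 mm wide (x), 12 thick (y), 35 tall, on a flat blade whose top is 58 mm over the bench. Push it towards +y by about 50 to 95 mm; drag about 5 N, stays where left. At the click the point is somewhere between 93 and 71 mm behind (-y) the tube mouth
- catch (a joint): Rise (m) of the red spring catch, a pin 14 x 12 mm hidden in a slot below the gate blade: 0 while the blade holds it down, about 0.014 once it has sprung up behind the blade's rear edge, 44 mm behind the push plate's rear face. It then stands 6 mm above the blade's top level and bars the way back
- buffer (a joint): Compression (m) of the rubber buffer hidden in the hood, which the gate meets 3 mm before the click: 0 free, grows as the gate presses it, 2 N per mm. So the click comes at about 11 N on the gate; beyond 0.010 (25 N) the buffer is crushed. A slow push stopped at 14 to 18 N has clicked and is safe. When let go, the gate comes back a little, against the catch
- brass_ring_mid (a point): Centre, half-way up, of the yellow brass ring: outer diameter 60 mm, bore 30, height 22, about 0.36 kg, flat on the bench; z is its axis. Goes in first; seated on the gate its centre is 55 mm below the tube mouth. Fingers do not fit into the tube beside a ring: grip its upper half only and let go when its lower part is in the mouth
- steel_ring_mid (a point): Centre, half-way up, of the grey steel ring of the same size, about 0.33 kg, flat on the bench; z is its axis. Goes in second, on the brass ring; its centre is then 33 mm below the tube mouth
- anvil: Iron anvil block 60 x 100 x 60 mm, loose; origin at the centre of its underside; not to be moved
- key_dish: Copper dish of winding keys, 124 mm across, 30 mm high, loose; origin at the centre of its underside; not to be moved
- barrel: Brass going barrel, 72 mm across, 54 mm high, loose; origin at the centre of its underside; not to be moved
- dome: Green glass dome on a dark wooden foot, 116 mm across, 164 mm high, loose; origin at the centre of its underside; not to be moved
Mind the look-alikes: they are no part of the job. Of the things that look like the part that bears steel_ring_mid, take the one that is farthest from the robot's base at the start. Several things look just like the part that bears brass_ring_mid: the one meant starts nearest to the robot's base.

How it is judged (in metres and radians):
On the way, in this order (a step that is already met when the one before it is completed fails the run):
1. the gate is shut and the red catch has sprung up behind it, both rings still outside the tube (value of joint catch above 0.01 m and horizontal distance between each of brass_ring_mid, steel_ring_mid and tube_mouth above 0.05 m), for 0.2 s.
2. the brass ring lies flat in the tube on the shut gate, the steel ring still outside (value of joint catch above 0.01 m and horizontal distance between brass_ring_mid and tube_mouth below 0.007 m and z of brass_ring_mid in the frame of tube_mouth between -0.059 and -0.051 m and angle between brass_ring_mid's own z axis and vertical below 0.09 rad and horizontal distance between steel_ring_mid and tube_mouth above 0.05 m), for 0.2 s.
At the end, for the whole second after the job is handed in: Red catch risen over 10 mm behind the shut gate; brass ring flat (5 degrees) on the gate with its centre 55 mm below the tube mouth, steel ring flat on it with its centre 33 mm below, each within 4 mm of that height and 7 mm of the tube axis, at rest and released; bystanders left alone (value of joint catch above 0.01 m and horizontal distance between each of brass_ring_mid, steel_ring_mid and tube_mouth below 0.007 m and z of brass_ring_mid in the frame of tube_mouth between -0.059 and -0.051 m and angle between each of brass_ring_mid, steel_ring_mid's own z axis and vertical below 0.09 rad and z of steel_ring_mid in the frame of tube_mouth between -0.037 and -0.029 m and linear speed of each of brass_ring, steel_ring below 0.02 m/s); the robot touches nothing.
It fails at once if the rubber buffer is crushed by more than 10 mm (value of joint buffer above 0.01 m).
It fails at once if the iron anvil block is moved by more than 20 mm (distance of anvil from where it was at the start of the episode above 0.02 m).
It fails at once if the copper key dish is moved by more than 20 mm (distance of key_dish from where it was at the start of the episode above 0.02 m).
It fails at once if the brass going barrel is moved by more than 20 mm (distance of barrel from where it was at the start of the episode above 0.02 m).
It fails at once if the green glass dome is moved by more than 20 mm (distance of dome from where it was at the start of the episode above 0.02 m).
It also fails if it takes over 69 s, if anything falls off the work surface, if the arm or the gripper's body presses on something with over 40 N, if the wrist force passes 120 N, or if a joint passes its speed limit or range.

## Working session

There is one attempt and no reset: what is moved stays moved. The work goes in short steps, Python scripts to look and compute and a shell command to move; the robot and the scene stay as the last step left them, time stands still between calls to the robot, and variables do not carry over. Pictures are saved under pics/ and viewed, and the job is handed in when it is done.

```bash
ls; mkdir -p pics; python3 - <<'E'
from plant import ctrl
import cv2
o=ctrl.get_obs(); print(o)
for n in ["scene","top","wrist"]:
    im=ctrl.snapshot(n); cv2.imwrite(f"pics/{n}0.png",im[:,:,::-1]); print(n,ctrl.camera_model(n))
E
```

```text
pics
{'clock': 0.0, 'joint_pos': array([-5.82077836e+01,  2.05905533e+01,  6.36011597e-01, -2.12134039e-02,
       -7.01354187e+01, -1.65064030e+01]), 'qvel': array([ 0.0231314 , -0.04740694,  0.03992921, -0.02995098, -0.00665413,
        0.02505069]), 'tau': array([-1.43106317e-03, -5.82722855e+01,  2.93056816e+01,  6.99755833e+00,
        6.80639219e-03, -8.02030740e-05]), 'tool_pos': array([ 0.17780928, -0.6506713 ,  0.2256462 ]), 'orientation': array([-8.99935579e+01, -9.19195340e-02,  1.05278584e+02]), 'force': array([-0.20014286, -0.04252475, -0.28562661]), 'moment': array([0.04985583, 0.00171896, 0.00616355]), 'opening': 0.08741297892638002}
scene {'fx': 572.5934893794677, 'fy': 572.5934893794677, 'cx': 324.4120295861382, 'cy': 243.76381257986938, 'origin': array([ 1.1292015 , -0.29894457,  1.09597001]), 'orientation': array([-147.4886393 ,    0.68271163,   59.76976012])}
top {'fx': 505.14720801862705, 'fy': 505.14720801862705, 'cx': 312.590901825459, 'cy': 243.01244003187952, 'origin': array([0.45819179, 0.00860442, 1.30966321]), 'orientation': array([-175.35578281,   -0.23640332,  -88.66273563])}
wrist {'fx': 371.64829954431775, 'fy': 371.64829954431775, 'cx': 323.4571732603253, 'cy': 237.02438414477834, 'hand_eye': array([[ 9.99998877e-01, -7.14689198e-04, -1.31696787e-03,
         8.79264499e-04],
       [ 1.05219670e-03, -2.90823053e-01,  9.56776277e-01,
        -1.58717687e-01],
       [-1.06680229e-03, -9.56776589e-01, -2.90821974e-01,
         7.82949498e-02],
       [ 0.00000000e+00,  0.00000000e+00,  0.00000000e+00,
         1.00000000e+00]])}
```

View pics/top0.png

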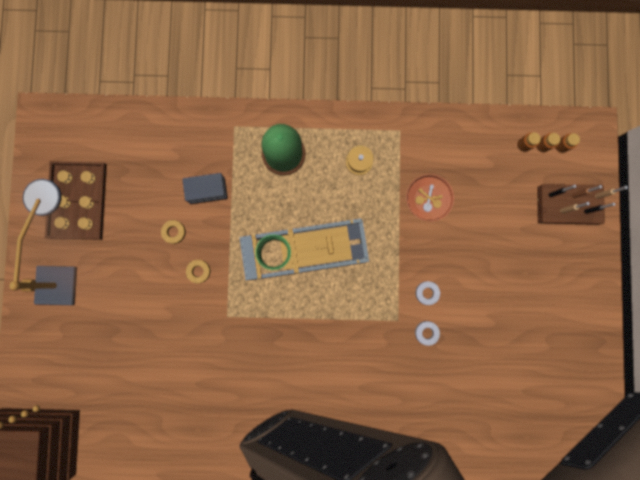

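View pics/scene0.png

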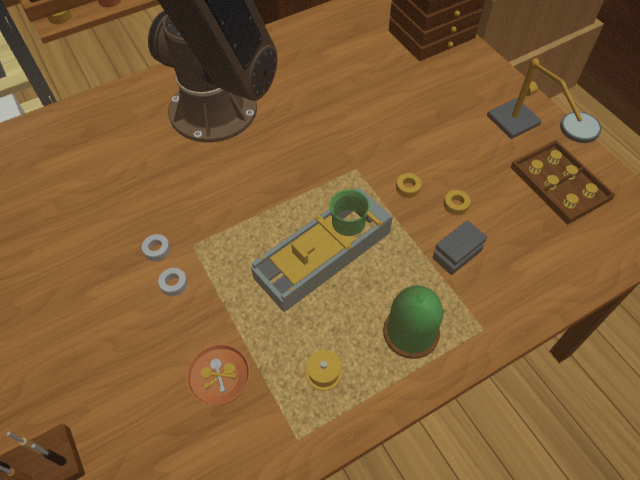

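View pics/wrist0.png

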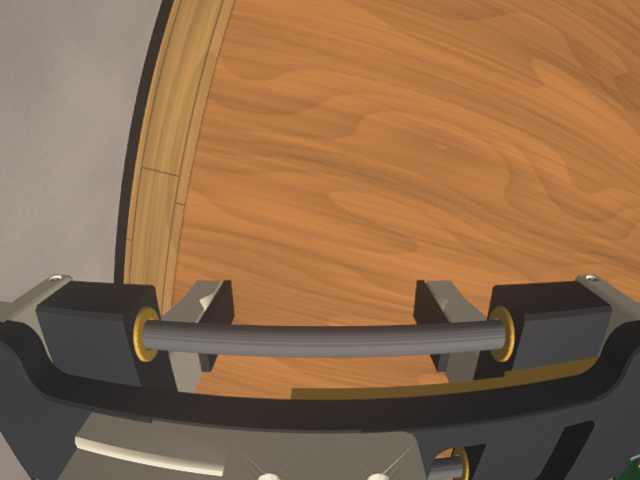

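```bash
cat > h.py <<'E'
from plant import ctrl
import numpy as np, cv2
from scipy.spatial.transform import Rotation as R
def rot(o): return R.from_euler('xyz',o,degrees=True).as_matrix()
def cam(n):
    m=ctrl.camera_model(n)
    if 'hand_eye' in m:
        o=ctrl.get_obs(); T=np.eye(4);T[:3,:3]=rot(o['orientation']);T[:3,3]=o['tool_pos']
        T=T@m['hand_eye'];return m,T[:3,3],T[:3,:3]
    return m,m['origin'],rot(m['orientation'])
def ray(c,u,v):
    m,o,Rm=c
    if 'hand_eye' in m:
        x=(u-m['cx'])/m['fx'];y=(v-m['cy'])/m['fy'];r=np.hypot(x,y);s=np.sinc(r/np.pi)
        d=np.array([x*s,y*s,np.cos(r)])
    else: d=np.array([(u-m['cx'])/m['fx'],(v-m['cy'])/m['fy'],1])
    return o,Rm@d
def plane(c,u,v,z):
    o,d=ray(c,u,v); return o+d*(z-o[2])/d[2]
def proj(c,p):
    m,o,Rm=c; q=Rm.T@(np.asarray(p)-o)
    if 'hand_eye' in m:
        t=np.arctan2(np.hypot(q[0],q[1]),q[2]);h=np.hypot(q[0],q[1]);return np.array([m['cx']+m['fx']*t*q[0]/h,m['cy']+m['fy']*t*q[1]/h])
    return np.array([m['cx']+m['fx']*q[0]/q[2],m['cy']+m['fy']*q[1]/q[2]])
E
python3 - <<'E'
from h import *
H=dict(magazine=.04,tube_mouth=.124,gate_push=.0755,brass_ring_mid=.011,steel_ring_mid=.011,anvil=.03,key_dish=.015,barrel=.027,dome=.08)
for n in ["top","scene"]:
    c=cam(n)
    for k,z in H.items():
        for r in ctrl.find_in(n,k)[:3]:
            e=r['extent'];print(n,k,round(r['confidence'],2),np.round(e),plane(c,e[0]+e[2]/2,e[1]+e[3]/2,z).round(3)[:2])
for n in ["top","scene"]:
    im=cv2.imread(f"pics/{n}0.png")
    x,y,w,h=(225,205,160,90) if n=="top" else (240,175,165,140)
    s=min(800/w,600/h); cv2.imwrite(f"pics/{n}0z.png",cv2.resize(im[y:y+h,x:x+w],None,fx=s,fy=s,interpolation=cv2.INTER_CUBIC)); print(n,s)
E
```

```text
top tube_mouth 0.83 [238. 223. 133.  58.] [0.534 0.025]
top tube_mouth 0.18 [415. 285.  22.  19.] [ 0.44  -0.263]
top gate_push 0.98 [282. 229.  69.  42.] [ 0.541 -0.003]
top brass_ring_mid 0.85 [187. 260.  24.  24.] [0.481 0.296]
top brass_ring_mid 0.81 [162. 222.  24.  19.] [0.584 0.364]
top steel_ring_mid 0.77 [414. 286.  24.  20.] [ 0.435 -0.287]
top steel_ring_mid 0.67 [412. 322.  29.  24.] [ 0.339 -0.291]
top anvil 0.95 [182. 173.  43.  32.] [0.694 0.288]
top anvil 0.45 [346. 145.  25.  33.] [ 0.777 -0.107]
top key_dish 0.94 [407. 172.  51.  54.] [ 0.684 -0.301]
top barrel 0.56 [348. 145.  22.  31.] [ 0.779 -0.109]
top barrel 0.49 [186. 258.  25.  23.] [0.489 0.293]
top dome 0.64 [407. 174.  47.  48.] [ 0.678 -0.281]
top dome 0.61 [264. 124.  40.  52.] [0.789 0.084]
scene magazine 0.91 [250. 191. 144. 121.] [0.555 0.013]
scene tube_mouth 0.89 [251. 187. 141. 125.] [ 0.598 -0.008]
scene tube_mouth 0.67 [382. 282.  61.  76.] [0.815 0.059]
scene gate_push 0.59 [273. 216.  82.  70.] [ 0.564 -0.009]
scene gate_push 0.43 [395. 175.  28.  21.] [0.523 0.261]
scene brass_ring_mid 0.94 [397. 178.  26.  19.] [0.492 0.293]
scene brass_ring_mid 0.71 [445. 193.  26.  20.] [0.588 0.365]
scene steel_ring_mid 0.9 [143. 236.  28.  22.] [ 0.342 -0.29 ]
scene steel_ring_mid 0.81 [157. 270.  30.  25.] [ 0.443 -0.295]
scene anvil 0.7 [435. 219.  50.  53.] [0.692 0.287]
scene key_dish 0.78 [188. 344.  64.  59.] [ 0.683 -0.29 ]
scene barrel 0.96 [303. 351.  40.  40.] [ 0.786 -0.117]
scene dome 0.67 [380. 283.  61.  76.] [0.801 0.071]
top 5.0
scene 4.285714285714286
```

View pics/top0z.png

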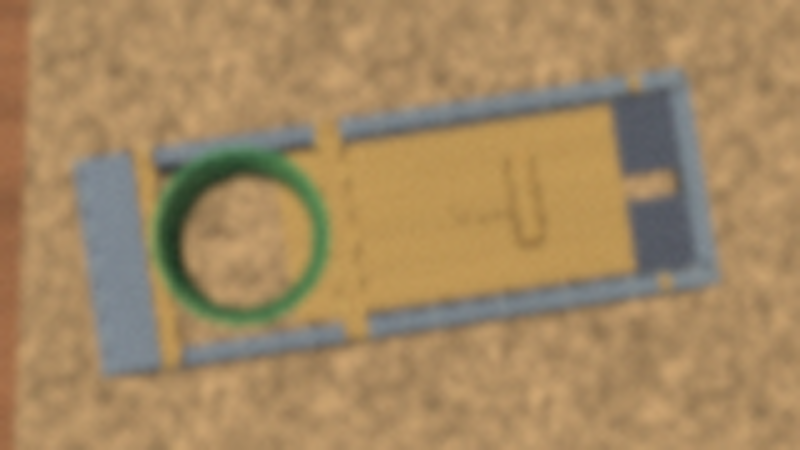

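View pics/scene0z.png

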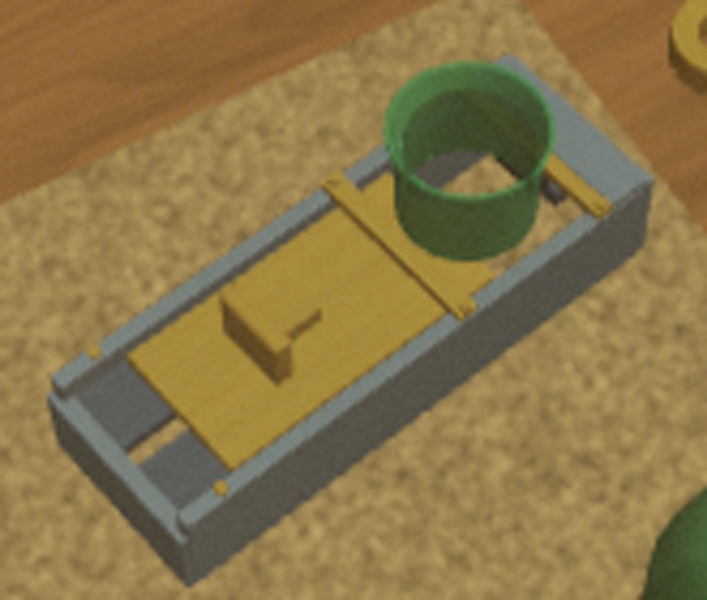

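```bash
python3 - <<'E'
from h import *
t=cam("top");s=cam("scene")
T=lambda x,y:(225+(x+.5)/5-.5,205+(y+.5)/5-.5)
S=lambda x,y:(240+x/4.2857,175+y/4.2857)
print(plane(t,*T(241.5,237.5),.124),plane(s,*S(470,130),.124))
for a,b in [((155,150),(685,72)),((185,362),(718,282))]:
    p=plane(t,*T(*a),.065);q=plane(t,*T(*b),.065);d=p-q;print(p,q,np.degrees(np.arctan2(d[1],d[0]))-90)
for a in [(75,163),(132,152),(160,370),(105,375)]: print('hood',plane(t,*T(*a),.07))
# plate rear top edge z=.093
for a in [(537,155),(547,243)]: print('plate rear top',plane(t,*T(*a),.093))
for a in [(222,305),(278,383),(290,345),(222,285)]: print('plate sc',plane(s,*S(*a),.093 if a in [(222,285),(290,345)] else .058))
for a in [(612,105),(637,270)]: print('blade rear top',plane(t,*T(*a),.058))
for a in [(128,355),(232,467)]: print('blade rear sc',plane(s,*S(*a),.058))
E
```

```text
[0.53096221 0.09873798 0.124     ] [0.53241248 0.0968482  0.124     ]
[0.57693456 0.14729109 0.065     ] [ 0.62207075 -0.11441517  0.065     ] 9.785473346508212
[0.4726469  0.12915739 0.065     ] [ 0.5181485  -0.13230841  0.065     ] 9.872036237776058
hood [0.56909192 0.18590387 0.07      ]
hood [0.57519882 0.15802828 0.07      ]
hood [0.46839771 0.1407769  0.07      ]
hood [0.46532943 0.1675894  0.07      ]
plate rear top [ 0.57622062 -0.04064016  0.093     ]
plate rear top [ 0.53368486 -0.04632838  0.093     ]
plate sc [ 0.52093852 -0.03980997  0.058     ]
plate sc [ 0.57477183 -0.03774906  0.058     ]
plate sc [ 0.57798016 -0.03132851  0.093     ]
plate sc [ 0.53133035 -0.04305949  0.093     ]
blade rear top [ 0.60554781 -0.07895119  0.058     ]
blade rear top [ 0.52349531 -0.09282205  0.058     ]
blade rear sc [ 0.52293463 -0.09378661  0.058     ]
blade rear sc [ 0.60436655 -0.07959501  0.058     ]
```

```bash
cat >> h.py <<'E'
def shift(p,yaw=None):
    o=ctrl.get_obs(); d=rot(o['orientation']).T@(np.array(p)-o['tool_pos'])*1000
    print('at',o['clock'],o['tool_pos'].round(4),o['orientation'].round(2),'F',o['force'].round(1),'open',round(o['opening'],4))
    print('shift',d.round(1),'turn', None if yaw is None else round(float(np.radians((o['orientation'][2]-yaw+180)%360-180)),3))
MO=np.array([.5317,.0978]); YAW=9.8
def mag(x,y,z=0):
    a=np.radians(YAW);return np.array([*(MO+np.array([np.cos(a),np.sin(a)])*x+np.array([-np.sin(a),np.cos(a)])*y),z])
E
python3 - <<'E'
from h import *
shift(mag(0,-.167,.20),189.8)
E
```

```text
at 1.05 [ 0.1779 -0.6511  0.2266] [-90.     0.   105.29] F [ 0.6 -0.7  0.1] open 0.0875
shift [ 462.9   26.6 -522.7] turn -1.475
```

```bash
python3 -m crank '[[[1,463,27,-523,-1.475],[1,463,27,-523,-1.475],[1,463,27,-523,-1.475],[1,463,27,-523,-1.475],[1,463,27,-523,-1.475],[1,463,27,-523,-1.475],[1,463,27,-523,-1.475],[1,463,27,-523,-1.475],[1,463,27,-523,-1.475],[1,463,27,-523,-1.475],[1,463,27,-523,-1.475],[1,463,27,-523,-1.475]]]'
python3 - <<'E'
from h import *
shift(mag(0,-.167,.20),189.8)
E
```

```text
clock: 2.55
tool_pos: [0.562, -0.0635, 0.1991]
orientation: [-90.0, -0.0, -170.0]
force: [-0.6, -0.0, 0.3]
opening: 0.0004
at 2.55 [ 0.562  -0.0635  0.1991] [ -90.   -0. -170.] F [-0.6 -0.   0.3] open 0.0004
shift [ 2.4 -0.9  2.8] turn 0.003
```

```bash
python3 -m crank '[[[1,2,0,3,0],[1,2,0,3,0],[1,2,0,3,0]]]'
python3 - <<'E'
from h import *
c=cam("wrist");im=ctrl.snapshot("wrist")
shift(mag(0,-.167,.07),189.8)
v=im[:,:,::-1].copy()
for n,p in dict(rear=mag(0,-.1427,.093),l=mag(-.022,-.1427,.093),r=mag(.022,-.1427,.093),bl=mag(-.0415,-.1867,.058),br=mag(.0415,-.1867,.058),h1=mag(.055,.075,.07),h2=mag(-.055,.075,.07),e=mag(-.055,-.235,.0),e2=mag(.055,-.235,0),b1=mag(-.055,-.051,.069),b2=mag(.055,-.051,.069)).items():
    u=proj(c,p);print(n,u.round()); cv2.circle(v,tuple(int(a) for a in u.round()),3,(0,0,255),1)
for a in np.arange(0,6.28,.3):
    u=proj(c,mag(.043*np.cos(a),.043*np.sin(a),.124)); cv2.circle(v,tuple(int(a) for a in u.round()),2,(255,0,0),-1)
cv2.imwrite("pics/w1.png",v)
E
```

```text
clock: 2.92
tool_pos: [0.5584, -0.071, 0.1999]
orientation: [-90.0, 0.0, -170.3]
force: [-0.7, -0.3, -0.6]
opening: 0.0005
at 2.975 [ 0.5585 -0.0709  0.1999] [-9.0000e+01  3.0000e-02 -1.7028e+02] F [-0.4 -0.1  0.6] open 0.0003
shift [ -2.2 129.9  -3.8] turn -0.001
rear [321. 269.]
l [350. 269.]
r [293. 269.]
bl [371. 203.]
br [271. 204.]
h1 [273. 440.]
h2 [372. 440.]
e [379. 142.]
e2 [264. 143.]
b1 [381. 349.]
b2 [263. 349.]
```

View pics/w1.png

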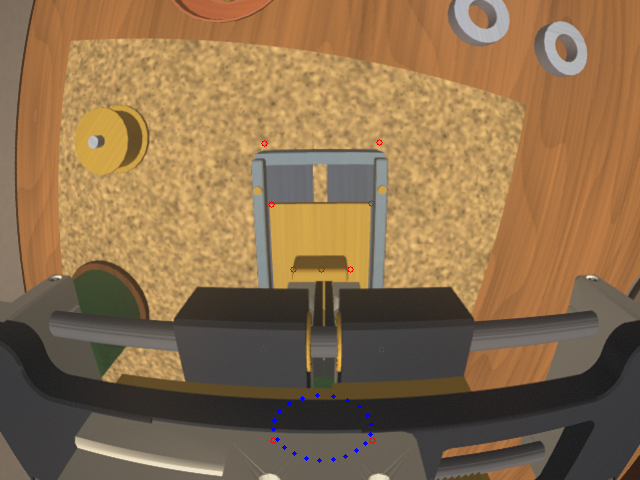

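```bash
python3 -m crank '[[[1,-2,50,0,0],[1,-2,100,0,0],[1,-2,129,0,0],[1,-2,129,0,0],[1,-2,129,0,0]]]'
python3 -m crank '[[[1,0,0,-5,0],[1,0,0,-10,0],[1,0,0,-15,0],[1,0,0,-20,0],[1,0,0,-24,0],[1,0,0,-28,0],[1,0,0,-32,0],[1,0,0,-36,0],[1,0,0,-40,0],[1,0,0,-40,0]]]'
python3 - <<'E'
from h import *
shift(mag(0,-.10,.07),189.8)
E
```

```text
clock: 3.6
tool_pos: [0.5618, -0.0699, 0.072]
orientation: [-90.0, 0.1, -170.2]
force: [0.6, -0.0, 0.9]
opening: 0.0004
clock: 4.85
tool_pos: [0.5543, -0.0303, 0.0711]
orientation: [-90.0, 0.0, -170.2]
force: [0.5, -4.3, 2.9]
opening: 0.0005
at 4.85 [ 0.5543 -0.0303  0.0711] [-8.9960e+01  3.0000e-02 -1.7016e+02] F [ 0.5 -4.3  2.9] open 0.0005
shift [  0.5   1.1 -30.1] turn 0.001
```

```bash
python3 -m crank '[[[1,0,0,-4,0],[1,0,0,-8,0],[1,0,0,-12,0],[1,0,0,-16,0],[1,0,0,-19,0],[1,0,0,-22,0],[1,0,0,-22,0]]]'
python3 -m crank '[[[1,0,0,-1,0],[1,0,0,-2,0],[1,0,0,-3,0],[1,0,0,-3,0]]]'
python3 -m crank '[[[1,0,0,-1,0],[1,0,0,-2,0],[1,0,0,-3,0],[1,0,0,-3,0]]]'
python3 -m crank '[[[1,0,0,-1,0],[1,0,0,-2,0],[1,0,0,-2,0]]]'
```

```text
clock: 5.72
tool_pos: [0.5505, -0.0086, 0.0709]
orientation: [-90.0, 0.0, -170.2]
force: [0.5, -5.4, 3.7]
opening: 0.0004
clock: 6.22
tool_pos: [0.5499, -0.0058, 0.0708]
orientation: [-90.0, 0.0, -170.2]
force: [0.6, -5.8, 3.5]
opening: 0.0001
clock: 6.72
tool_pos: [0.5495, -0.0031, 0.0708]
orientation: [-90.0, 0.0, -170.2]
force: [1.8, -6.2, 4.0]
opening: 0.0005
clock: 7.1
tool_pos: [0.5492, -0.0016, 0.0708]
orientation: [-89.9, -0.0, -170.2]
force: [2.5, -9.3, 3.3]
opening: 0.0005
```

```bash
python3 -m crank '[[[1,0,0,-1,0],[1,0,0,-1,0],[1,0,0,-1,0]]]'
python3 -m crank '[[[1,0,0,-1,0],[1,0,0,-1,0],[1,0,0,-1,0]]]'
```

```text
clock: 7.48
tool_pos: [0.5491, -0.0007, 0.0708]
orientation: [-89.9, -0.0, -170.2]
force: [2.1, -10.1, 2.9]
opening: 0.0006
clock: 7.85
tool_pos: [0.5489, 0.0, 0.0708]
orientation: [-89.9, -0.0, -170.2]
force: [3.1, -12.0, 3.0]
opening: 0.0004
```

```bash
python3 -m crank '[[[1,0,0,-1,0],[1,0,0,-1,0],[1,0,0,-1,0]]]'
python3 -m crank '[[[1,0,0,-1,0],[1,0,0,-1,0],[1,0,0,-1,0]]]'
```

```text
clock: 8.22
tool_pos: [0.5487, 0.0008, 0.0708]
orientation: [-89.9, -0.0, -170.2]
force: [3.8, -13.1, 2.2]
opening: 0.0005
clock: 8.6
tool_pos: [0.5486, 0.0016, 0.0708]
orientation: [-89.9, -0.0, -170.2]
force: [4.0, -14.1, 1.7]
opening: 0.0005
```

```bash
python3 -m crank '[[[1,0,0,-1,0],[1,0,0,-1,0],[1,0,0,-1,0]]]'
```

```text
clock: 8.98
tool_pos: [0.5485, 0.0023, 0.0709]
orientation: [-89.9, -0.0, -170.2]
force: [4.6, -16.0, 1.2]
opening: 0.0003
```

```bash
python3 -m crank '[[[1,0,0,5,0],[1,0,0,15,0],[1,0,0,30,0],[1,0,-50,50,0],[1,0,-110,80,0],[1,0,-140,80,0],[-1,0,-140,80,0],[-1,0,-140,80,0]]]'
python3 - <<'E'
from h import *
shift(mag(0,-.10,.07),189.8)
c=cam("wrist");im=ctrl.snapshot("wrist")
v=im[:,:,::-1].copy(); print(proj(c,mag(0,-.14,.06)))
cv2.imwrite("pics/w2.png",v)
v=ctrl.snapshot("top")[:,:,::-1]; cv2.imwrite("pics/top2.png",cv2.resize(v[205:295,225:385],None,fx=5,fy=5,interpolation=cv2.INTER_CUBIC))
E
```

```text
clock: 9.98
tool_pos: [0.5612, -0.0747, 0.2099]
orientation: [-90.0, -0.0, -170.2]
force: [0.6, -0.3, -0.4]
opening: 0.015
at 9.975 [ 0.5612 -0.0747  0.2099] [-9.0040e+01 -4.0000e-02 -1.7023e+02] F [ 0.6 -0.3 -0.4] open 0.015
shift [ -0.3 139.9 -74.9] turn -0.001
[323.7111661  257.91455015]
```

View pics/w2.png

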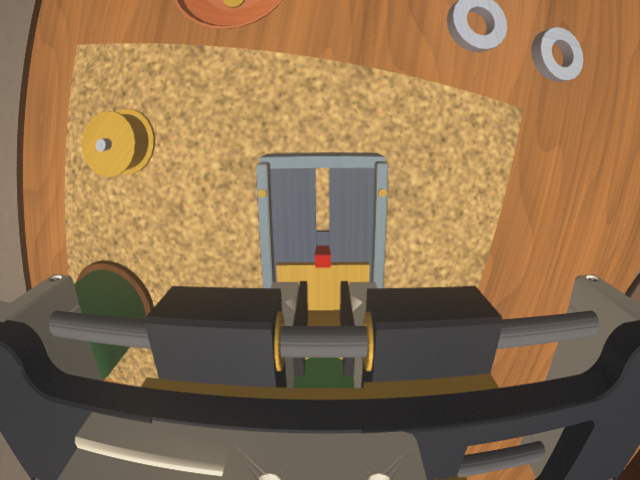

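```bash
python3 - <<'E'
from h import *
shift([.542,.334,.20],125)
E
```

```text
at 10.075 [ 0.561  -0.0746  0.2093] [-9.0020e+01 -1.2000e-01 -1.7021e+02] F [-0.8  1.3  0.1] open 0.0229
shift [ -50.8    9.3 -405.8] turn 1.131
```

```bash
python3 -m crank '[[[-1,-51,9,-406,1.131],[-1,-51,9,-406,1.131],[-1,-51,9,-406,1.131],[-1,-51,9,-406,1.131],[-1,-51,9,-406,1.131],[-1,-51,9,-406,1.131],[-1,-51,9,-406,1.131],[-1,-51,9,-406,1.131],[-1,-51,9,-406,1.131],[-1,-51,9,-406,1.131],[-1,-51,9,-406,1.131]]]'
cat >> h.py <<'E'
def ringpos(name,tag,guess,z=.011):
    c=cam("wrist");im=ctrl.snapshot("wrist")
    cv2.imwrite(f"pics/{tag}.png",im[:,:,::-1])
    for r in ctrl.find_in("wrist",name)[:4]:
        e=r['extent'];print(name,round(r['confidence'],2),np.round(e),plane(c,e[0]+e[2]/2,e[1]+e[3]/2,z).round(4)[:2])
    print('guess px',proj(c,[*guess,.011]))
    return c,im
E
python3 - <<'E'
from h import *
ringpos("brass_ring_mid","w3",(.485,.294))
E
```

```text
clock: 11.45
tool_pos: [0.5431, 0.3332, 0.2018]
orientation: [-90.0, -0.0, 124.9]
force: [0.1, -0.9, -0.6]
opening: 0.0878
brass_ring_mid 0.84 [297. 229.  59.  62.] [0.5845 0.3655]
brass_ring_mid 0.75 [298. 104.  64.  66.] [0.4827 0.2994]
guess px [324.30357923 135.82329277]
```

View pics/w3.png

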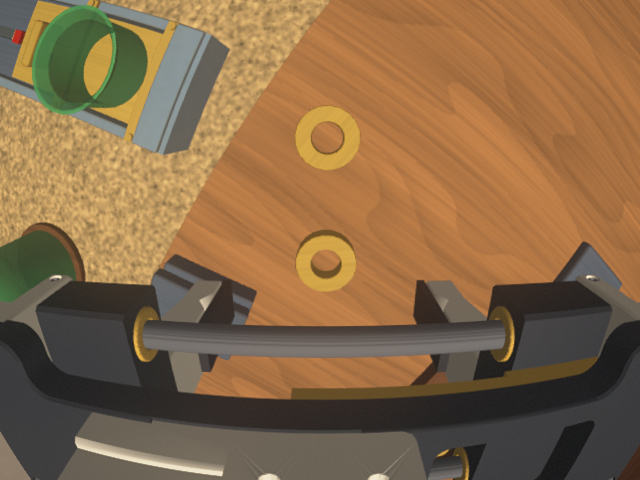

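```bash
python3 - <<'E'
from h import *
c=cam("wrist");im=cv2.imread("pics/w3.png")
hsv=cv2.cvtColor(im,cv2.COLOR_BGR2HSV); print(hsv[118,328],hsv[190,328],hsv[137,328])
m=((hsv[:,:,0]>18)&(hsv[:,:,1]>110)).astype(np.uint8)
m[:95]=0;m[185:]=0;m[:,:280]=0;m[:,380:]=0
cs,_=cv2.findContours(m,cv2.RETR_EXTERNAL,cv2.CHAIN_APPROX_NONE)
k=max(cs,key=cv2.contourArea);print(cv2.contourArea(k),cv2.fitEllipse(k))
P=np.array([plane(c,*q,.022)[:2] for q in k[:,0,:].astype(float)])
A=np.c_[2*P,np.ones(len(P))];s=np.linalg.lstsq(A,(P**2).sum(1),rcond=None)[0];print('circle',s[:2],np.sqrt(s[2]+s[0]**2+s[1]**2))
shift([s[0],s[1],.2],125)
E
```

```text
[ 20 167 214] [ 14 158 181] [ 14 158 181]
3170.0 ((327.0679626464844, 137.41464233398438), (63.151763916015625, 63.955955505371094), 82.67306518554688)
circle [0.48462467 0.2970373 ] 0.02885654416215566
at 11.55 [0.5431 0.3335 0.2019] [-9.0020e+01 -1.0000e-02  1.2494e+02] F [-0.8 -0.5 -0. ] open 0.0877
shift [ 3.6  1.9 68.8] turn -0.001
```

```bash
python3 -m crank '[[[-1,4,0,40,0],[-1,4,40,69,0],[-1,4,100,69,0],[-1,4,150,69,0],[-1,4,180,69,0],[-1,4,188,69,0],[-1,4,188,69,0],[-1,4,188,69,0]]]'
python3 - <<'E'
from h import *
shift([.4846,.297,.0135],125)
E
```

```text
clock: 12.55
tool_pos: [0.4849, 0.2988, 0.0151]
orientation: [-90.1, -0.0, 125.0]
force: [-1.0, -0.3, 0.5]
opening: 0.0879
at 12.55 [0.4849 0.2988 0.0151] [-9.015e+01 -3.000e-02  1.250e+02] F [-1.  -0.3  0.5] open 0.0879
shift [-1.3  1.6  1.3] turn 0.0
```

```bash
python3 -m crank '[[[-1,-1,1,1,0],[1,-1,1,1,0],[1,-1,1,1,0],[1,-1,1,1,0],[1,-1,1,1,0],[1,-1,1,1,0],[1,-1,1,1,0]]]'
python3 - <<'E'
from h import *
shift([.4846,.297,.0135],125)
v=ctrl.snapshot("wrist")[:,:,::-1];cv2.imwrite("pics/w4.png",v)
E
```

```text
clock: 13.42
tool_pos: [0.4839, 0.2966, 0.0126]
orientation: [-90.0, 0.0, 125.0]
force: [0.2, -0.7, 1.9]
opening: 0.0585
at 13.425 [0.4839 0.2966 0.0126] [-90.   0. 125.] F [ 0.2 -0.7  1.9] open 0.0585
shift [-0.1 -0.9 -0.9] turn -0.0
```

View pics/w4.png

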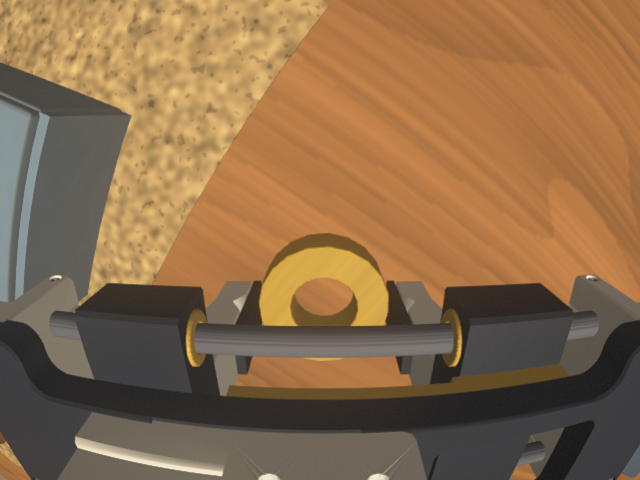

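```bash
python3 - <<'E'
from h import *
c=cam("wrist");o=ctrl.get_obs();im=cv2.imread("pics/w4.png")
Rm=rot(o['orientation']);
for r,z,col in [(.03,.022,(255,0,0)),(.015,.022,(255,0,0)),(.03,0,(0,0,255))]:
  for a in np.arange(0,6.28,.1):
    p=o['tool_pos']+Rm@np.array([r*np.cos(a),0,r*np.sin(a)]);p[2]=z
    u=proj(c,p);cv2.circle(im,tuple(int(q) for q in u.round()),1,col,-1)
cv2.imwrite("pics/w4o.png",cv2.resize(im[220:380,220:430],None,fx=3.5,fy=3.5))
E
```

```text
(no output)
```

View pics/w4o.png

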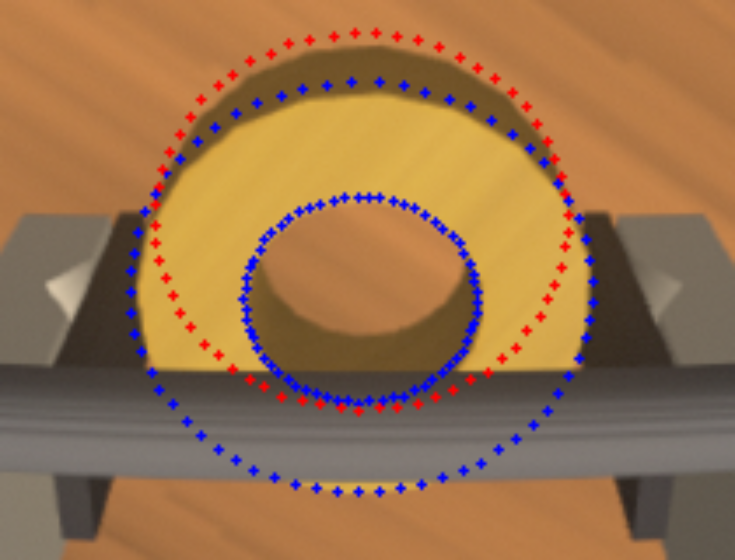

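```bash
python3 - <<'E'
from h import *
shift([.593,.138,.23],125)
E
```

```text
at 13.475 [0.4839 0.2966 0.0126] [-90.   0. 125.] F [ 0.  -0.5  2.5] open 0.0584
shift [-192.5 -217.4    1.6] turn -0.0
```

```bash
python3 -m crank '[[[1,0,-20,0,0],[1,0,-60,0,0],[1,0,-110,0,0],[1,0,-160,0,0],[1,-30,-210,2,0],[1,-80,-217,2,0],[1,-130,-217,2,0],[1,-180,-217,2,0],[1,-192,-217,2,0],[1,-192,-217,2,0],[1,-192,-217,2,0]]]'
python3 - <<'E'
from h import *
c=cam("wrist");im=ctrl.snapshot("wrist")[:,:,::-1].copy()
shift([*MO,.126],125)
cv2.imwrite("pics/w5r.png",im)
for r,col in [(.043,(0,0,255)),(.039,(255,0,0))]:
  for a in np.arange(0,6.28,.15):
    u=proj(c,[MO[0]+r*np.cos(a),MO[1]+r*np.sin(a),.124]);cv2.circle(im,tuple(int(q) for q in u.round()),1,col,-1)
cv2.imwrite("pics/w5.png",im)
E
```

```text
clock: 14.85
tool_pos: [0.5917, 0.1388, 0.2291]
orientation: [-90.0, -0.0, 125.0]
force: [0.0, 0.8, -3.8]
opening: 0.0583
at 14.9 [0.5917 0.139  0.2293] [-8.9980e+01 -2.0000e-02  1.2505e+02] F [ 0.1  1.  -3.2] open 0.0586
shift [  0.7 103.4  72.7] turn 0.001
```

View pics/w5.png

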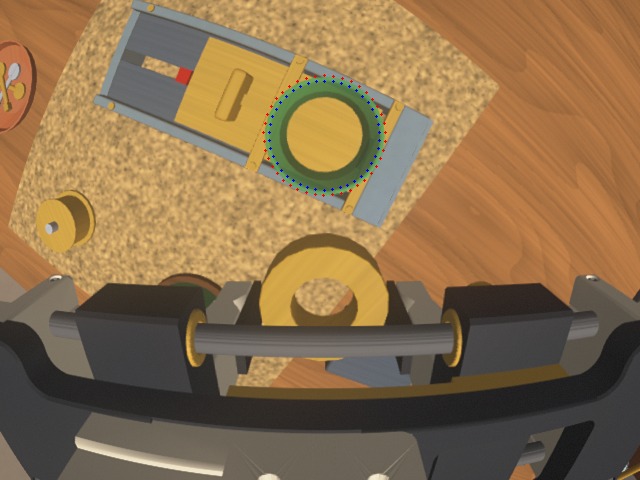

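```bash
python3 - <<'E'
from h import *
c=cam("wrist");im=cv2.imread("pics/w5r.png")
hsv=cv2.cvtColor(im,cv2.COLOR_BGR2HSV)
m=((hsv[:,:,0]>38)&(hsv[:,:,0]<90)&(hsv[:,:,1]>70)).astype(np.uint8);m[215:]=0;m[:,:220]=0;m[:,430:]=0
cs,_=cv2.findContours(m,cv2.RETR_EXTERNAL,cv2.CHAIN_APPROX_NONE)
k=cv2.convexHull(max(cs,key=cv2.contourArea));print(cv2.boundingRect(k))
P=np.array([plane(c,*q,.124)[:2] for q in k[:,0,:].astype(float)])
A=np.c_[2*P,np.ones(len(P))];s=np.linalg.lstsq(A,(P**2).sum(1),rcond=None)[0];print('circle',s[:2],np.sqrt(s[2]+s[0]**2+s[1]**2))
shift([s[0],s[1],.126],125)
E
```

```text
(265, 77, 119, 118)
circle [0.53207906 0.09847765] 0.042228774460338146
at 14.9 [0.5917 0.139  0.2293] [-8.9980e+01 -2.0000e-02  1.2505e+02] F [ 0.1  1.  -3.2] open 0.0586
shift [  1.  103.4  72. ] turn 0.001
```

```bash
python3 -m crank '[[[1,1,0,40,0],[1,1,0,72,0],[1,1,40,72,0],[1,1,70,72,0],[1,1,70,72,0],[1,1,70,72,0]]]'
python3 - <<'E'
from h import *
shift([.532,.0983,.126],125)
E
```

```text
clock: 15.65
tool_pos: [0.5335, 0.0985, 0.1609]
orientation: [-90.1, 0.0, 125.1]
force: [1.4, -0.1, -4.0]
opening: 0.0582
at 15.65 [0.5335 0.0985 0.1609] [-9.0080e+01  4.0000e-02  1.2508e+02] F [ 1.4 -0.1 -4. ] open 0.0582
shift [ 0.7 34.9  1.4] turn 0.001
```

```bash
python3 -m crank '[[[1,0,15,1,0],[1,0,28,1,0],[1,0,33,1,0],[1,0,33,1,0],[1,0,33,1,0]]]'
python3 - <<'E'
from h import *
shift([.532,.0983,.126],125)
cv2.imwrite("pics/s6.png",cv2.resize(ctrl.snapshot("scene")[120:280,260:460,::-1],None,fx=3.5,fy=3.5))
E
```

```text
clock: 16.27
tool_pos: [0.5322, 0.0972, 0.1268]
orientation: [-90.0, 0.0, 125.0]
force: [-0.1, 0.7, -3.2]
opening: 0.0583
at 16.275 [0.5322 0.0972 0.1268] [-9.002e+01  1.000e-02  1.250e+02] F [-0.1  0.7 -3.2] open 0.0583
shift [ 1.1  0.8 -0.5] turn 0.0
```

View pics/s6.png

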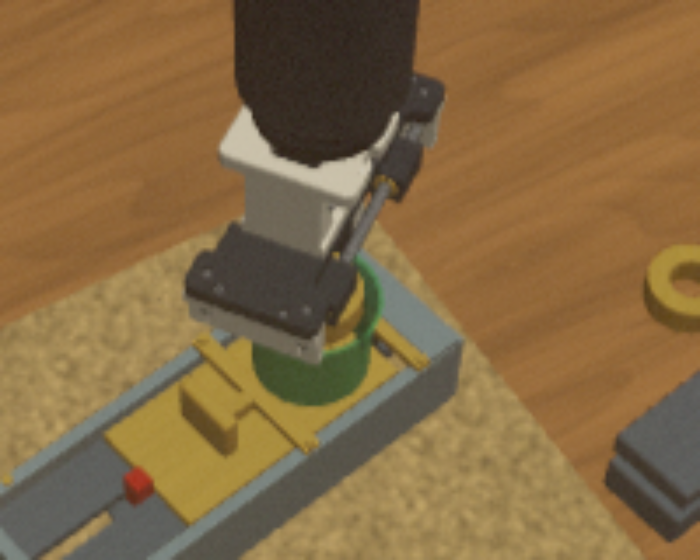

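```bash
python3 -m crank '[[[1,1,0,0,0],[1,1,0,0,0],[-1,1,0,0,0],[-1,1,0,0,0],[-1,1,0,0,0],[-1,1,0,0,0],[-1,1,0,0,0],[-1,1,0,0,0]]]'
python3 -m crank '[[[-1,0,-30,0,0],[-1,0,-80,0,0],[-1,0,-110,-40,0],[-1,0,-110,-75,0],[-1,0,-110,-75,0],[-1,0,-110,-75,0]]]'
python3 - <<'E'
from h import *
c=cam("wrist");im=ctrl.snapshot("wrist")[:,:,::-1].copy()
shift([.439,-.291,.126],125)
for r,z,col in [(.03,.080,(0,0,255)),(.015,.080,(255,0,0))]:
  for a in np.arange(0,6.28,.15):
    u=proj(c,[.532+r*np.cos(a),.0983+r*np.sin(a),z]);cv2.circle(im,tuple(int(q) for q in u.round()),1,col,-1)
cv2.imwrite("pics/w7.png",cv2.resize(im[60:220,200:420],None,fx=3.5,fy=3.5))
E
```

```text
clock: 17.32
tool_pos: [0.5314, 0.0979, 0.1266]
orientation: [-90.0, 0.0, 125.0]
force: [-0.6, -0.3, -0.3]
opening: 0.0877
clock: 18.08
tool_pos: [0.5921, 0.1406, 0.2358]
orientation: [-89.9, -0.0, 125.0]
force: [-0.5, 0.7, -0.3]
opening: 0.0875
at 18.125 [0.592  0.1404 0.2361] [-8.9930e+01 -1.0000e-02  1.2499e+02] F [-0.  -0.2 -0.4] open 0.0878
shift [-265.7  110.5  372.6] turn -0.0
```

View pics/w7.png

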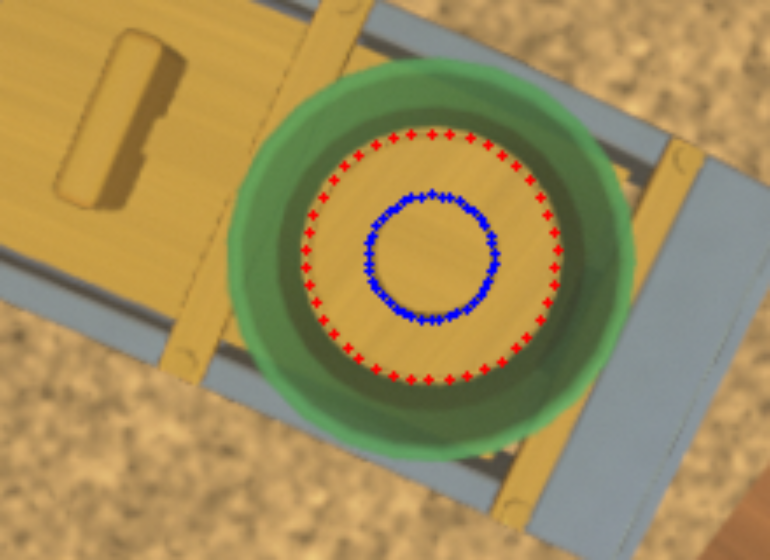

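```bash
python3 - <<'E'
from h import *
im=ctrl.snapshot("wrist")[:,:,::-1].copy()
cv2.imwrite("pics/w8.png",cv2.resize(im[60:220,200:420],None,fx=3.5,fy=3.5,interpolation=cv2.INTER_CUBIC))
E
```

```text
(no output)
```

View pics/w8.png

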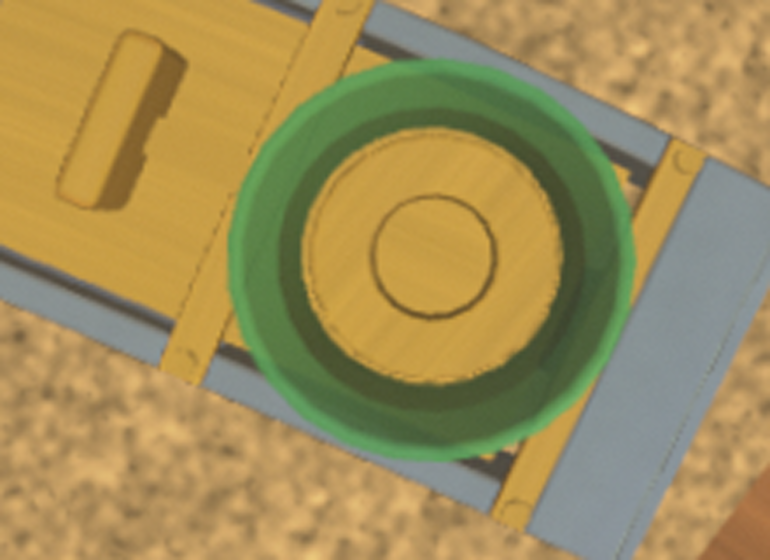

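```bash
python3 - <<'E'
from h import *
shift([.509,-.291,.2],90)
E
```

```text
at 18.175 [0.5921 0.1404 0.2363] [-8.9960e+01 -1.0000e-02  1.2499e+02] F [-0.1 -0.8 -0.1] open 0.088
shift [-305.8   36.5  315.4] turn 0.611
```

```bash
python3 -m crank '[[[-1,-306,36,315,0.611],[-1,-306,36,315,0.611],[-1,-306,36,315,0.611],[-1,-306,36,315,0.611],[-1,-306,36,315,0.611],[-1,-306,36,315,0.611],[-1,-306,36,315,0.611],[-1,-306,36,315,0.611],[-1,-306,36,315,0.611],[-1,-306,36,315,0.611],[-1,-306,36,315,0.611]]]'
python3 - <<'E'
from h import *
ringpos("steel_ring_mid","w9",(.439,-.291))
E
```

```text
clock: 19.55
tool_pos: [0.5107, -0.2892, 0.2009]
orientation: [-90.0, 0.0, 90.1]
force: [-0.6, 0.6, -0.1]
opening: 0.0877
steel_ring_mid 0.96 [289.   0.  65.  62.] [ 0.34  -0.291]
steel_ring_mid 0.72 [285. 107.  67.  66.] [ 0.4437 -0.2932]
steel_ring_mid 0.4 [468. 187. 168. 130.] [ 0.5557 -0.0271]
guess px [321.03875041 134.38818923]
```

View pics/w9.png

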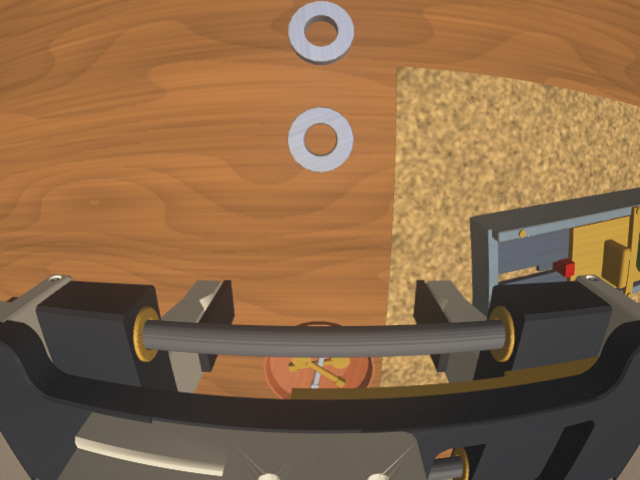

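```bash
python3 - <<'E'
from h import *
c=cam("wrist");im=cv2.imread("pics/w9.png")
hsv=cv2.cvtColor(im,cv2.COLOR_BGR2HSV); print(hsv[118,320],hsv[190,328])
m=(hsv[:,:,1]<80).astype(np.uint8)
m[:90]=0;m[190:]=0;m[:,:270]=0;m[:,375:]=0
cs,_=cv2.findContours(m,cv2.RETR_EXTERNAL,cv2.CHAIN_APPROX_NONE)
k=max(cs,key=cv2.contourArea);print(cv2.boundingRect(k))
P=np.array([plane(c,*q,.022)[:2] for q in k[:,0,:].astype(float)])
A=np.c_[2*P,np.ones(len(P))];s=np.linalg.lstsq(A,(P**2).sum(1),rcond=None)[0];print('circle',s[:2],np.sqrt(s[2]+s[0]**2+s[1]**2))
shift([s[0],s[1],.0135],90)
E
```

```text
[123  13 194] [ 13 150 173]
(288, 107, 66, 65)
circle [ 0.44311335 -0.29193849] 0.029265668798223093
at 19.65 [ 0.5107 -0.2894  0.2008] [-90.02   0.    90.08] F [ 0.2  0.4 -0.7] open 0.0878
shift [ -2.4 187.3  67.7] turn 0.001
```

```bash
python3 -m crank '[[[-1,-2,0,40,0],[-1,-2,40,67,0],[-1,-2,100,67,0],[-1,-2,150,67,0],[-1,-2,178,67,0],[-1,-2,187,67,0],[-1,-2,187,67,0],[-1,-2,187,67,0],[-1,-2,187,67,0]]]'
python3 - <<'E'
from h import *
shift([.4431,-.2919,.013],90)
E
```

```text
clock: 20.78
tool_pos: [0.4441, -0.2926, 0.0148]
orientation: [-90.1, 0.0, 90.0]
force: [0.1, -1.1, -0.1]
opening: 0.0878
at 20.775 [ 0.4441 -0.2926  0.0148] [-9.013e+01  3.000e-02  9.000e+01] F [ 0.1 -1.1 -0.1] open 0.0878
shift [0.7 1.8 1. ] turn -0.0
```

```bash
python3 -m crank '[[[-1,1,1,1,0],[1,1,1,1,0],[1,1,1,1,0],[1,1,1,1,0],[1,1,1,1,0],[1,1,1,1,0],[1,1,1,1,0]]]'
python3 - <<'E'
from h import *
shift([.593,.138,.24],125)
c=cam("wrist");o=ctrl.get_obs();im=ctrl.snapshot("wrist")[:,:,::-1].copy()
Rm=rot(o['orientation']);
for r,z,col in [(.03,.022,(255,0,0)),(.015,.022,(255,0,0))]:
  for a in np.arange(0,6.28,.1):
    p=o['tool_pos']+Rm@np.array([r*np.cos(a),0,r*np.sin(a)]);p[2]=z
    u=proj(c,p);cv2.circle(im,tuple(int(q) for q in u.round()),1,col,-1)
cv2.imwrite("pics/w10o.png",cv2.resize(im[220:380,220:430],None,fx=3.5,fy=3.5))
E
```

```text
clock: 21.65
tool_pos: [0.4423, -0.2914, 0.0125]
orientation: [-90.0, 0.0, 90.0]
force: [-0.4, -1.0, -0.0]
opening: 0.0584
at 21.65 [ 0.4423 -0.2914  0.0125] [-90.     0.    89.99] F [-0.4 -1.  -0. ] open 0.0584
shift [ 429.4 -227.5 -150.7] turn -0.611
```

View pics/w10o.png

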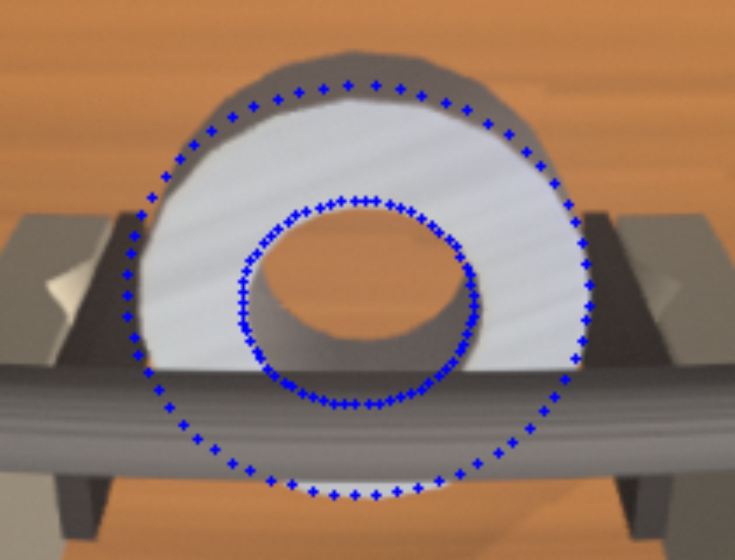

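```bash
python3 -m crank '[[[1,0,-20,0,0],[1,0,-60,0,0],[1,0,-110,0,0],[1,0,-160,0,0],[1,40,-187,-10,0],[1,390,-187,-90,-0.611],[1,390,-187,-90,-0.611],[1,390,-187,-90,-0.611],[1,390,-187,-90,-0.611],[1,390,-187,-90,-0.611],[1,390,-187,-90,-0.611],[1,390,-187,-90,-0.611]]]'
python3 -m crank '[[[1,0,0,0,0],[1,0,0,0,0]]]'
python3 - <<'E'
from h import *
shift([.532,.0983,.1265],125)
E
```

```text
clock: 23.2
tool_pos: [0.5322, 0.1016, 0.1984]
orientation: [-89.9, -0.0, 125.2]
force: [-1.0, -0.0, -4.4]
opening: 0.0585
clock: 23.45
tool_pos: [0.5318, 0.0976, 0.1993]
orientation: [-90.0, -0.0, 124.9]
force: [-0.1, 0.5, -3.3]
opening: 0.0581
at 23.45 [0.5318 0.0976 0.1993] [-8.9950e+01 -2.0000e-02  1.2493e+02] F [-0.1  0.5 -3.3] open 0.0581
shift [ 0.4 72.8 -0.6] turn -0.001
```

```bash
python3 -m crank '[[[1,0,30,-1,0],[1,0,55,-1,0],[1,0,68,-1,0],[1,0,73,-1,0],[1,0,73,-1,0],[1,0,73,-1,0]]]'
```

```text
clock: 24.2
tool_pos: [0.5337, 0.0994, 0.1274]
orientation: [-90.1, 0.0, 125.0]
force: [-0.3, -0.5, -3.0]
opening: 0.0584
```

Ring hanging freely in the mouth (only its weight on the tool); release and retreat.

```bash
python3 -m crank '[[[1,0,0,0,0],[-1,0,0,0,0],[-1,0,0,0,0],[-1,0,0,0,0],[-1,0,0,0,0],[-1,0,0,0,0],[-1,0,0,0,0]]]'
python3 -m crank '[[[-1,0,-30,0,0],[-1,0,-80,0,0],[-1,0,-110,-40,0],[-1,0,-110,-75,0],[-1,0,-110,-75,0],[-1,0,-110,-75,0],[-1,0,-110,-75,0]]]'
python3 - <<'E'
from h import *
c=cam("wrist");im=ctrl.snapshot("wrist")[:,:,::-1].copy()
raw=cv2.resize(im[60:220,200:420],None,fx=3,fy=3,interpolation=cv2.INTER_CUBIC);cv2.imwrite("pics/w11.png",raw)
for r,z,col in [(.03,.102,(0,0,255)),(.015,.102,(255,0,0))]:
  for a in np.arange(0,6.28,.15):
    u=proj(c,[.532+r*np.cos(a),.0983+r*np.sin(a),z]);cv2.circle(im,tuple(int(q) for q in u.round()),1,col,-1)
cv2.imwrite("pics/w11o.png",cv2.resize(im[60:220,200:420],None,fx=3,fy=3))
cv2.imwrite("pics/s11.png",ctrl.snapshot("scene")[:,:,::-1])
E
```

```text
clock: 25.08
tool_pos: [0.5332, 0.0992, 0.1266]
orientation: [-90.0, 0.0, 125.0]
force: [-0.0, 0.4, -0.4]
opening: 0.0877
clock: 25.95
tool_pos: [0.5939, 0.1417, 0.2365]
orientation: [-90.0, -0.0, 125.0]
force: [1.0, 0.0, -0.8]
opening: 0.0878
```

View pics/w11.png

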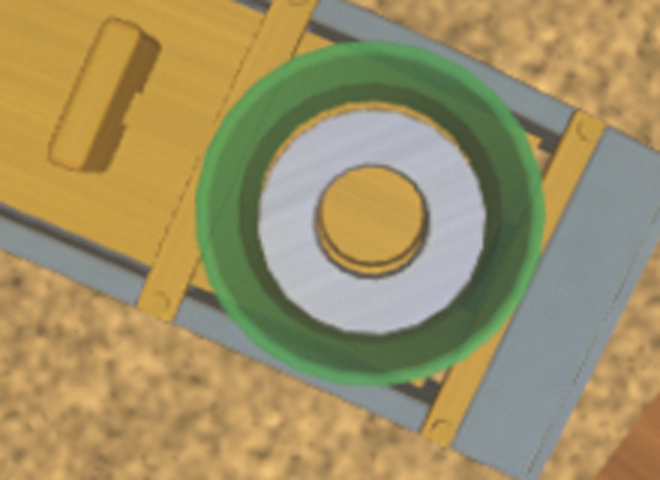

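View pics/w11o.png

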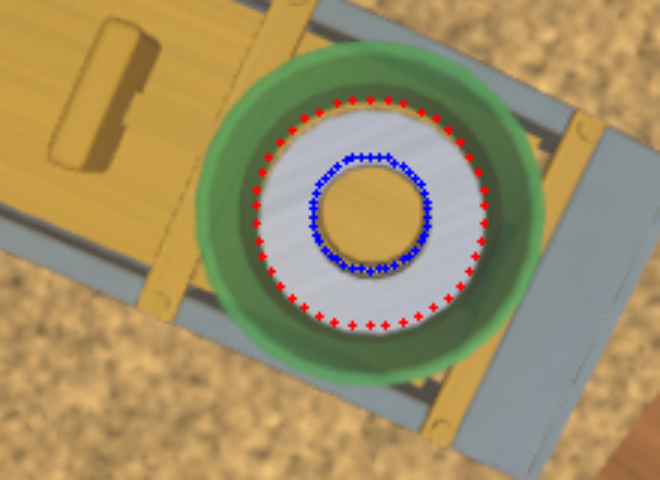

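View pics/s11.png

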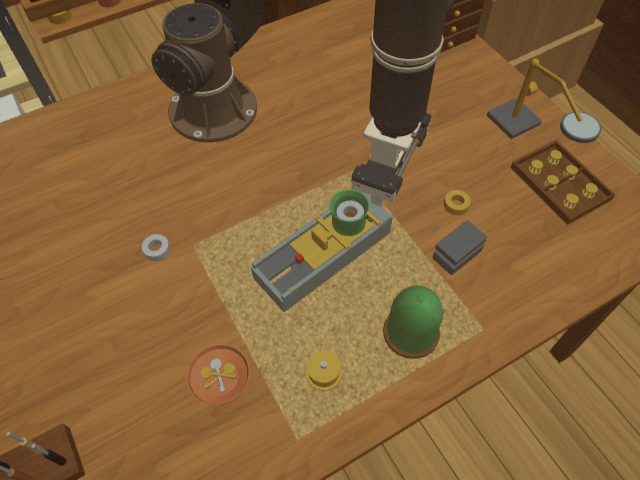

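```bash
python3 -c "
from plant import ctrl
print(ctrl.close_job())"
```

```text
the job is handed in; nothing more can be done
None
```

The gate is shut behind the risen catch, both rings are flat in the tube, and I handed the job in at about 26 s of the 69 s allowed. No verdict was reported.

- **Gate:** I pushed the brass gate slowly with closed fingers and stopped at about 16.5 N, inside the 14 to 18 N safe range. The wrist picture then showed the red catch standing up behind the blade. I had no direct reading of the catch or buffer joints, so both are judged from force and pictures.
- **Brass ring:** I picked the one nearest the base and dropped it in first. Before picking up the steel ring, I checked that it lay flat and matched the outline expected for a ring seated on the gate.
- **Steel ring:** I picked the one farthest from the base and dropped it on top. The last wrist picture shows it flat, with its outline at the height expected on the brass ring and about 2 mm off the axis (7 mm allowed).
- **Bystanders:** In the last scene picture the anvil, dish, barrel and dome look to be where they started. I judged this by eye and did not measure it.
- **Robot:** The gripper was open, clear of the tube and touching nothing at the end.

None of the checks failed. The only disagreement was the gripper reading 58.4 mm on the 60 mm rings, which I took to be a calibration offset.

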